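Offer up the top plate of a bottle carrier

ROBOT

A 6-joint arm with a two-finger parallel gripper is mounted at the origin on a cart in front of the work surface, level with it; the furniture and walls round the work are solid. World frame = base frame: x ahead of the robot, y to its left, z up, the work surface at z = 0. Lengths are in m, angles in rad, forces in N, time in s.
With the tool pointing down it reaches from about 0.3 to 0.775 m from the base axis. Payload 14.6 kg.
Tool frame: the origin (TCP) lies between the finger pads; the fingertips stand 11 mm ahead of it and the grasp point (between the pads) lies 8 mm behind it; z points along the fingers, y is the line along which they close (so a half turn about z gives the same grasp; the last joint's range is limited). The gripper opens to 85 mm and grips with 20 to 120 N. Pads are 22 mm wide; open, the fingers measure 114 mm over their backs; the gripper's body (76 mm by 85 mm) begins 54 mm behind the grasp point. The pads swing forward as they close: fully open they stand 13 mm farther back than shut.
Start: joints at [1.065, 0.3, 1.521, -0, 1.321, -0.067], TCP at [0.234, 0.498, 0.242] pointing down, gripper open.
Joint ranges: [-3.03, 3.03], [-0.79, 2.21], [0.23, 2.52], [-1.04, 4.18], [0, 3.07], [-2.55, 2.55]. Speed limits (rad/s): [2.22, 2.22, 2.57, 3.14, 3.14, 3.14].

INTERFACE

Orientations are given as a 3x3 rotation matrix whose columns are the frame's x, y, z axes.
In Python, from bench import * gives the robot as it stands. The module is installed in compiled form; this text tells all that it offers. Calls block until the motion is done:
- move_ptp(position, orientation): joint-space move of the TCP to a pose.
- servo_line(position, frame=None, feed=0.15, threshold=None): straight line of the TCP; frame=None keeps the orientation; feed is the mean speed in m/s. With threshold (N) it stops when the force on the tool has changed by that much, and returns True; else False.
- movej(angles): joint-space move.
- gripper_to(opening, newtons=None): finger opening in m; newtons is the grip in N (None keeps the last); returns when the fingers have stopped.
- dwell(seconds).
- solve_ik(position, orientation): joint angles nearest the present ones, or None.
- observe(): the state.
- get_image(name): name is "scene" or "top" or "wrist"; returns the picture (400x640x3 uint8, blue, green, red); there is no depth.
- get_calibration(name): a dict with "fx", "fy", "cx", "cy" (pixels), "k1" (the pictures are not rectified: a ray, as slopes to the right and down, at radius r is drawn at 1 + k1 r^2 times it, then the intrinsics apply), "world_to_cam" (4x4, takes a point from world to camera coordinates). Camera axes: x right, y up, looking along -z (the intrinsics and any distortion apply to the point x, -y, -z); pixel columns grow to the right and rows downward; lengths in m; the calibration is good to about 2 mm. A picture is of the moment at which its call begins: read the wrist's pose just before it. get_calibration takes no time and is no camera call; for the wrist camera it gives the pose at the moment of the call.
A pose or a line that the arm cannot do raises PlanningError and nothing moves.
- job_done(): hands the job in; it is judged then, once.
The state is a dict: "t": time; "qpos": joint angles; "qvel": joint speeds; "effort": joint torques, N m; "tool_pos": TCP position; "tcp_rot": TCP orientation; "contact_force": force on the tool from outside, world axes, zero at the start; "moment": the same for the moment, N m; "width": finger opening in m; "grip_force": force on a finger pad.
Only numpy, scipy, OpenCV 4.12 (cv2) and the standard library are available. Lean on these libraries where they do the work, as an engineer would, in place of code of your own. Each camera call takes 0.05 s, during which the arm holds its last target. There are 200 camera calls.

TASK

The middle one of the three bottles in the carrier has toppled over the edge of its pocket: stand it upright in that pocket again, between its neighbours, and let go of it. Then take the carrier's pierced steel top plate by its handle, bring it down level over the three caps and hold it hovering about 1 cm above the two end posts, its two small screw holes straight over the threaded holes of the posts, touching neither posts nor bottles, so that a colleague can slip washers in between and start the screws. Finish while holding it still there; do not knock over the standing bottles or shove the ointment pot about.

Things in the scene. Friction and masses are not known exactly. Their poses are not given: they have to be found in the camera images.
- carrier: Bottle carrier, does not slide: grey plastic block 66 x 266 x 27 mm with three square pockets in a row along its y axis, 70 mm apart, and a steel post near each end. Pockets 48 x 48 mm, 20 mm deep, mouth chamfered 2 mm; floor 7 mm, rim 27 mm above the bench. Origin: under the middle of the block, at bench height; -x side towards the robot, z up.
- pocket_mid (a point): Centre of the floor of the carrier's middle pocket, 7 mm above the bench.
- post_left (a point): Centre of the top of the carrier's left (+y) post, at the mouth of its threaded hole (7 mm wide): 114 mm from the carrier's middle along its +y axis, 83 mm above the bench. The post is a steel rod of 18 mm diameter whose top 12 mm is 22 mm thick.
- post_right (a point): The same for the right (-y) post, 114 mm from the carrier's middle along its -y axis.
- bottle_mid: Toppled clear bottle, white screw cap; 43 mm diameter up to 63 mm, shoulder narrowing to 33 mm at 81 mm, cap 30 mm diameter from 81 to 98 mm; 0.14 kg. Origin: centre of its base; z axis: base to cap. At the start its base is in the pocket at the far (+x) wall and its side lies on the front (-x) wall; the cap sticks out towards the robot, 27 degrees upwards, its middle some 67 mm above the bench.
- bottle_left: Equal bottle standing in the left (+y) pocket, base 7 mm and cap top 105 mm above the bench. Origin and axes as the other.
- bottle_right: Equal bottle standing in the right (-y) pocket.
- top_plate: Top plate, flat on the bench: steel, 60 x 264 x 4 mm, long side along its y axis; three 41 mm cap holes 70 mm apart, a 14 mm screw hole near each end. Handle over its middle: a black bar along y, 14 mm wide (x), 88 long, 44 to 64 mm above the underside, on two 8 mm rods at y = +-35. About 0.38 kg, balanced; fits either way round. Origin: centre of underside, z up.
- handle (a point): Centre of the handle's bar, 54 mm above the plate's underside; the bar runs along the plate's y axis and is pinched across its 14 mm width (along x) from above.
- hole_a (a point): Centre of the plate's screw hole at its +y end, on the underside, 114 mm from the plate's middle.
- hole_b (a point): Centre of the plate's screw hole at its -y end, on the underside, 114 mm from the plate's middle.
- ointment_pot: Bystander: round ointment pot with a grey lid and a white label band, 69 mm diameter, 41 mm high, standing on the bench between the carrier and the plate, nearer the robot. Origin: centre of its base.

How it is judged:
On the way, in this order (a step that is already met when the one before it is completed fails the run):
1. the toppled bottle stands upright in the middle pocket, let go, while the top plate still lies on the bench (angle between bottle_mid's own z axis and vertical below 0.15 rad and horizontal distance between bottle_mid and pocket_mid below 0.006 m and z of bottle_mid in the frame of carrier below 0.012 m and contact force between the fingers and bottle_mid below 0.05 N and height (world z) of top_plate below 0.02 m), for 0.2 s.
2. the top plate is held level over the posts, its screw holes over theirs ((((horizontal distance between hole_a and post_left below 0.004 m and z of hole_a in the frame of post_left between 0.004 and 0.018 m) and (horizontal distance between hole_b and post_right below 0.004 m and z of hole_b in the frame of post_right between 0.004 and 0.018 m)) or ((horizontal distance between hole_b and post_left below 0.004 m and z of hole_b in the frame of post_left between 0.004 and 0.018 m) and (horizontal distance between hole_a and post_right below 0.004 m and z of hole_a in the frame of post_right between 0.004 and 0.018 m))) and angle between top_plate's own z axis and vertical below 0.06 rad and linear speed of top_plate below 0.02 m/s and contact force between the fingers and top_plate above 1 N and contact force between top_plate and carrier below 0.3 N and contact force between top_plate and bottle_left below 1 N and contact force between top_plate and bottle_mid below 1 N and contact force between top_plate and bottle_right below 1 N), for 0.3 s.
At the end, for the whole second after the job is handed in: Plate gripped, still, level (0.06 rad), each screw hole within 4 mm sideways of a post's threaded hole, underside 4 to 18 mm above the posts, free of the carrier (0.3 N) and not pressing on a bottle (1 N); all three bottles upright (0.15 rad) on their pocket floors, for the last second (all of step 2 and angle between each of bottle_mid, bottle_left, bottle_right's own z axis and vertical below 0.15 rad and horizontal distance between bottle_mid and pocket_mid below 0.006 m and z of each of bottle_mid, bottle_left, bottle_right in the frame of carrier below 0.012 m); the arm keeps its last pose, push and grip.
It fails at once if a standing neighbour bottle is knocked over or pulled out (not (angle between bottle_left's own z axis and vertical below 0.15 rad and z of bottle_left in the frame of carrier below 0.012 m) or not (angle between bottle_right's own z axis and vertical below 0.15 rad and z of bottle_right in the frame of carrier below 0.012 m)).
It fails at once if the ointment pot is pushed more than 3 cm away (distance of ointment_pot from where it was at the start of the episode above 0.03 m).
It also fails if it takes over 67 s, if anything falls off the work surface, if the arm or the gripper's body presses on something with over 40 N, if the wrist force passes 120 N, or if a joint passes its speed limit or range.

## Working session

There is one attempt and no reset: what is moved stays moved. The work goes in short steps, each a Python script; the robot and the scene stay as the last script left them, time stands still between calls to the robot, and variables do not carry over. Pictures are saved under pics/ and viewed, at most 10 in all, crops included, and the job is handed in when it is done.

```bash
mkdir -p pics; cat > h.py <<'E'
from bench import *
import numpy as np, cv2
def pix2w(cal,u,v,z):
    K=np.array([[cal["fx"],0,cal["cx"]],[0,cal["fy"],cal["cy"]],[0,0,1]],float)
    d=np.array([cal["k1"],0,0,0,0],float)
    p=cv2.undistortPointsIter(np.array([[[u,v]]],float),K,d,None,None,(3,50,1e-9))[0,0] if hasattr(cv2,'undistortPointsIter') else cv2.undistortPoints(np.array([[[u,v]]],float),K,d)[0,0]
    T=np.linalg.inv(np.array(cal["world_to_cam"]))
    r=T[:3,:3]@np.array([p[0],-p[1],-1]);o=T[:3,3]
    return o+r*(z-o[2])/r[2]
def w2pix(cal,P):
    P=np.atleast_2d(P); T=np.array(cal["world_to_cam"]); c=P@T[:3,:3].T+T[:3,3]
    x=c[:,0]/-c[:,2]; y=-c[:,1]/-c[:,2]; s=1+cal["k1"]*(x*x+y*y)
    return np.c_[cal["fx"]*x*s+cal["cx"],cal["fy"]*y*s+cal["cy"]]
def down(a): # tool y axis (closing line) at angle a from world x
    y=np.array([np.cos(a),np.sin(a),0]); z=np.array([0,0,-1.]); return np.c_[np.cross(y,z),y,z]
E
python3 - <<'E'
from h import *
for n in("scene","top"):
    cv2.imwrite(f"pics/{n}0.png",get_image(n)); c=get_calibration(n); print(n,{k:np.round(v,3).tolist() for k,v in c.items()})
s=observe(); print(s["t"],np.round(s["tcp_rot"],3).tolist(),s["width"])
E
```

```text
scene {'fx': 398.086, 'fy': 398.086, 'cx': 315.879, 'cy': 201.642, 'k1': -0.101, 'world_to_cam': [[0.646, -0.763, 0.012, -0.322], [0.483, 0.42, 0.768, -0.313], [-0.591, -0.491, 0.64, -0.86], [0.0, 0.0, 0.0, 1.0]]}
top {'fx': 389.416, 'fy': 389.416, 'cx': 323.28, 'cy': 187.219, 'k1': -0.09, 'world_to_cam': [[0.006, -1.0, 0.025, 0.007], [0.988, 0.009, 0.157, -0.534], [-0.157, 0.024, 0.987, -0.939], [0.0, 0.0, 0.0, 1.0]]}
0.1 [[-0.905, 0.425, -0.0], [0.425, 0.905, -0.001], [0.0, -0.001, -1.0]] 0.08545476637948952
```

View pics/top0.png

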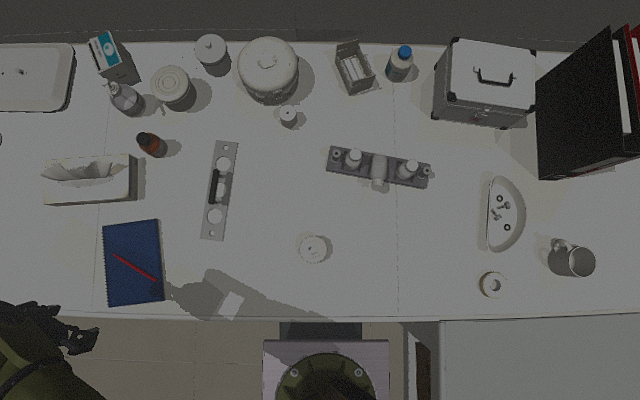

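View pics/scene0.png

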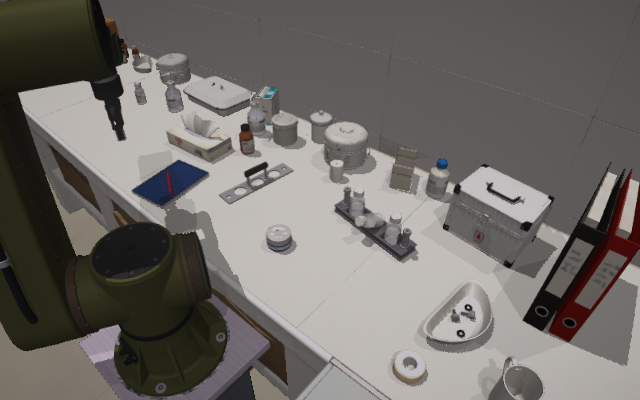

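The top view shows the carrier near (380,167), the toppled bottle's cap near (378,184), the plate near (218,190) and the pot at (313,248). Next I enlarge both.

```bash
python3 - <<'E'
import cv2,numpy as np
a=cv2.imread("pics/top0.png")
c1=cv2.resize(a[135:205,320:440],None,fx=5,fy=5,interpolation=cv2.INTER_CUBIC)
c2=cv2.resize(a[135:245,190:250],None,fx=5,fy=5,interpolation=cv2.INTER_CUBIC)
c2=cv2.rotate(c2,cv2.ROTATE_90_COUNTERCLOCKWISE) # 550x300
out=np.zeros((350,600,3),np.uint8)
cv2.imwrite("pics/c1.png",cv2.convertScaleAbs(c1,alpha=1.4,beta=20)); 
cv2.imwrite("pics/c2.png",c2)
E
```

```text
(no output)
```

View pics/c1.png

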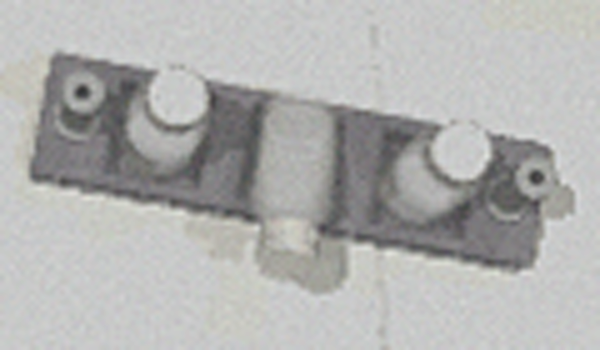

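View pics/c2.png

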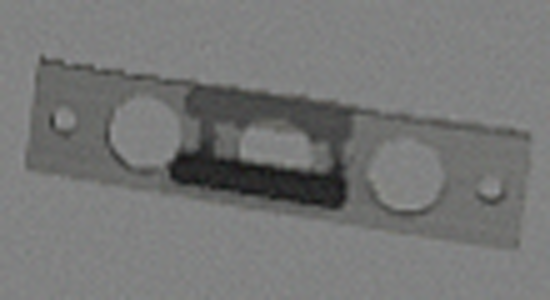

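```bash
python3 - <<'E'
from h import *
c=get_calibration("top")
L=pix2w(c,336.0,153.2,.083);R=pix2w(c,426.8,170.2,.083)
A=pix2w(c,225.2,147.4,.003);B=pix2w(c,212.0,232.6,.003)
for p,q in((L,R),(A,B)):
    d=p-q; print(p.round(4),q.round(4),"mid",((p+q)/2).round(4),"len",np.linalg.norm(d),"ydir ang",np.degrees(np.arctan2(d[1],d[0])))
print("pot",pix2w(c,313,248,.041))
# reach checks
m=(L+R)/2; y=(L-R)/np.linalg.norm(L-R); x=np.array([y[1],-y[0],0]);print("x",x)
E
```

```text
[ 0.6122 -0.0189  0.083 ] [ 0.5724 -0.2429  0.083 ] mid [ 0.5923 -0.1309  0.083 ] len 0.22755317544479642 ydir ang 79.91689709066472
[0.6452 0.272  0.003 ] [0.4191 0.2961 0.003 ] mid [0.5322 0.284  0.003 ] len 0.2273853139336108 ydir ang -6.0888005352847605
pot [0.38228197 0.0352919  0.041     ]
x [ 0.98455485 -0.17507638  0.        ]
```

```bash
cat >> h.py <<'E'
O=np.array([.5923,-.1309,0]); ang=np.radians(79.92)
Y=np.array([np.cos(ang),np.sin(ang),0]); X=np.array([Y[1],-Y[0],0]); Z=np.array([0,0,1.])
C2W=np.c_[X,Y,Z]
def cw(p): return O+C2W@np.array(p,float)
def tilt(f,s): # tool z = tilted f from vertical-down towards carrier +x; closing line = s*carrier y
    z=np.sin(f)*X-np.cos(f)*Z; y=s*Y; return np.c_[np.cross(y,z),y,z]
def bot(f): # bottle axis dir for upward angle f, pointing to -x
    return np.array([-np.cos(f),0,np.sin(f)])
base0=np.array([.0142,0,.0262])
E
python3 - <<'E'
from h import *
c=get_calibration("top"); f=np.radians(27)
print(w2pix(c,cw(base0+.0895*bot(f))),w2pix(c,cw(base0+.098*bot(f))))
for ph in(0,-10,-20,-30):
  for s in(1,-1):
    for back in(0,.07):
      P=base0+(.093+back)*bot(f)
      q=solve_ik(cw(P),tilt(np.radians(63+ph),s))
      q2=solve_ik(cw([0,0,.007+.093+.07]),tilt(np.radians(ph),s))
      print(ph,s,back,None if q is None else np.round(q,2),None if q2 is None else np.round(q2,2))
E
```

```text
[[376.32223604 188.65101671]] [[376.08314206 191.40897088]]
0 1 0 [-0.36  0.46  2.27  2.88  0.7   1.69] [-0.28  0.49  1.43 -0.    1.22 -1.67]
0 1 0.07 [-0.41  0.27  2.43  2.81  0.68  1.72] [-0.28  0.49  1.43 -0.    1.22 -1.67]
0 -1 0 [-0.36  0.46  2.27  2.88  0.7  -1.46] [-0.28  0.49  1.43 -0.    1.22  1.47]
0 -1 0.07 [-0.41  0.27  2.43  2.81  0.68 -1.42] [-0.28  0.49  1.43 -0.    1.22  1.47]
-10 1 0 [-0.35  0.38  2.23  2.78  0.41  1.8 ] [-0.27  0.58  1.3  -0.02  1.43 -1.66]
-10 1 0.07 [-0.39  0.18  2.38  2.66  0.38  1.89] [-0.27  0.58  1.3  -0.02  1.43 -1.66]
-10 -1 0 [-0.35  0.38  2.23  2.78  0.41 -1.34] [-0.27  0.58  1.3  -0.02  1.43  1.48]
-10 -1 0.07 [-0.39  0.18  2.38  2.66  0.38 -1.25] [-0.27  0.58  1.3  -0.02  1.43  1.48]
-20 1 0 [-0.34  0.34  2.16  2.29  0.15  2.3 ] [-0.27  0.68  1.17 -0.03  1.64 -1.66]
-20 1 0.07 None [-0.27  0.68  1.17 -0.03  1.64 -1.66]
-20 -1 0 [-0.34  0.34  2.16  2.29  0.15 -0.85] [-0.27  0.68  1.17 -0.03  1.64  1.48]
-20 -1 0.07 [-0.37  0.14  2.31  1.9   0.14 -0.48] [-0.27  0.68  1.17 -0.03  1.64  1.48]
-30 1 0 [-0.33  0.33  2.07  0.45  0.19 -2.14] [-0.26  0.78  1.04 -0.04  1.84 -1.66]
-30 1 0.07 [-0.35  0.14  2.22  0.42  0.24 -2.13] [-0.26  0.78  1.04 -0.04  1.84 -1.66]
-30 -1 0 [-0.33  0.33  2.07  0.45  0.19  1.  ] [-0.26  0.78  1.04 -0.04  1.84  1.48]
-30 -1 0.07 [-0.35  0.14  2.22  0.42  0.24  1.01] [-0.26  0.78  1.04 -0.04  1.84  1.48]
```

```bash
python3 - <<'E'
from h import *
f=np.radians(27)
pts={"TL":[.033,.133,.027],"BL":[-.033,.133,.027],"TR":[.033,-.133,.027],"BR":[-.033,-.133,.027],"capL":[0,.07,.105],"capR":[0,-.07,.105],"postL":[0,.114,.083],"postR":[0,-.114,.083],"base":base0,"capend":base0+.098*bot(f),"capstart":base0+.081*bot(f)}
W=np.array([cw(p) for p in pts.values()])
c=get_calibration("top"); t=w2pix(c,W); s=w2pix(get_calibration("scene"),W)
for n,a,b in zip(pts,t,s): print(n,"crop",((a-[320,135]+.5)*5-.5).round(0),"scenecrop",((b-[325,175]+.5)*6-.5).round(0))
a=cv2.imread("pics/scene0.png")
cv2.imwrite("pics/c3.png",cv2.resize(a[175:265,325:425],None,fx=6,fy=6,interpolation=cv2.INTER_CUBIC))
E
```

```text
TL crop [51. 52.] scenecrop [146. 128.]
BL crop [ 28. 174.] scenecrop [ 50. 180.]
TR crop [550. 145.] scenecrop [550. 417.]
BR crop [533. 268.] scenecrop [454. 486.]
capL crop [174.  99.] scenecrop [198.  92.]
capR crop [460. 152.] scenecrop [421. 246.]
postL crop [82. 93.] scenecrop [131.  84.]
postR crop [536. 178.] scenecrop [490. 337.]
base crop [295. 133.] scenecrop [308. 281.]
capend crop [282. 284.] scenecrop [184. 291.]
capstart crop [285. 257.] scenecrop [206. 289.]
```

View pics/c3.png

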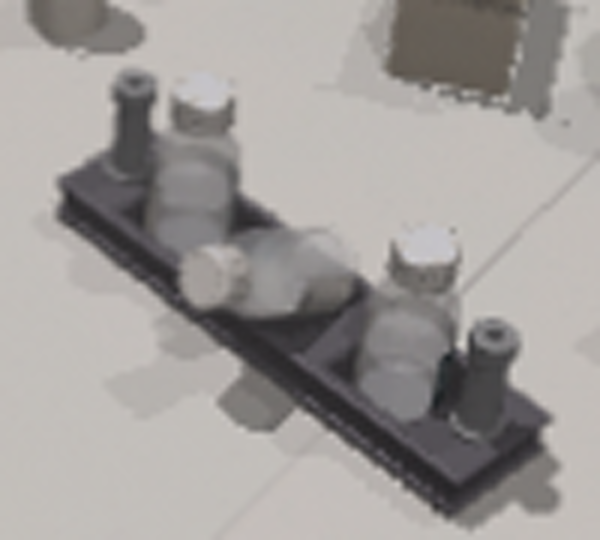

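The carrier fit agrees in both views. The toppled bottle lies about 10 mm further towards +x than I assumed, because its base rests on the far rim edge at base x ≈ 25 mm. I'll correct that and check the plan.

```bash
echo 'base0=np.array([.0248,0,.0262])' >> h.py; cat >> h.py <<'E'
PH=np.radians(-36); A0=.0955
def pose(base,f): # TCP pose for bottle base (carrier frame), axis elevation f
    return cw(np.array(base)+A0*bot(f)), tilt(np.pi/2-f+PH,S)
S=-1
E
python3 - <<'E'
import h
from h import *
f=np.radians(27); w=cw(base0+.098*bot(f))
print(((w2pix(get_calibration("scene"),w)-[325,175]+.5)*6-.5).round(0),((w2pix(get_calibration("top"),w)-[320,135]+.5)*5-.5).round(0))
for s in(1,-1):
    h.S=s
    for b,ff in((base0,27),(base0+[-.015,0,.045],27),([0,0,.06],60),([0,0,.06],90),([0,0,.007],90)):
        q=solve_ik(*h.pose(b,np.radians(ff))); print(s,ff,None if q is None else np.round(q,2))
    z=h.pose(base0,f); q=solve_ik(z[0]-.1*z[1][:,2],z[1]); print(np.round(q,2) if q is not None else None)
E
```

```text
[[201. 281.]] [[286. 263.]]
1 27 [-0.32  0.35  1.99  0.19  0.34 -1.88]
1 27 [-0.32  0.24  2.01  0.16  0.44 -1.84]
1 60 [-0.28  0.47  1.53 -0.01  1.24 -1.67]
1 90 [-0.26  0.86  0.97 -0.05  1.94 -1.66]
1 90 [-0.26  0.91  1.   -0.05  1.85 -1.65]
[-0.33  0.09  2.05  0.14  0.54 -1.83]
-1 27 [-0.32  0.35  1.99  0.19  0.34  1.26]
-1 27 [-0.32  0.24  2.01  0.16  0.44  1.3 ]
-1 60 [-0.28  0.47  1.53 -0.01  1.24  1.47]
-1 90 [-0.26  0.86  0.97 -0.05  1.94  1.48]
-1 90 [-0.26  0.91  1.   -0.05  1.85  1.49]
[-0.33  0.09  2.05  0.14  0.54  1.31]
```

```bash
python3 - <<'E'
from h import *
f=np.radians(27)
p,R=pose(base0,f)
gripper_to(.07,40)
move_ptp(p-.1*R[:,2],R)
servo_line(p,feed=.1,threshold=6) and print("hit")
gripper_to(0.0,40)
s=observe(); print(s["t"],s["width"],s["grip_force"],np.round(s["contact_force"],2),np.round(s["tool_pos"]-p,4))
if s["width"]>.025:
    p2,_=pose(base0+[-.015,0,.045],f); servo_line(p2,feed=.06)
    for k in range(1,4):
        b=np.array([0.0098,0,.0712])*(1-k/3)+np.array([0,0,.06])*k/3
        pp,RR=pose(b,f+(np.pi/2-f)*k/3); servo_line(pp,frame=RR,feed=.05)
s=observe(); print(s["t"],s["width"],s["grip_force"],np.round(s["contact_force"],2))
a=get_image("scene")[130:265,310:430]; b=get_image("top")[105:205,320:440]
cv2.imwrite("pics/d1.png",np.vstack([cv2.resize(a,(480,300*480//480*540//300)),][:1]))
a=cv2.resize(a,(400,450),interpolation=2); b=cv2.resize(b,(390,325),interpolation=2)
o=np.zeros((450,790,3),np.uint8); o[:,:400]=a; o[:325,400:]=b; cv2.imwrite("pics/d1.png",o)
E
```

```text
4.3833 0.02667969025699156 38.46172371020657 [-3.23 -0.16  2.93] [-0.0001 -0.      0.0001]
7.6 0.02690920791436266 38.493079463412414 [-0.36  0.11 -0.89]
```

View pics/d1.png

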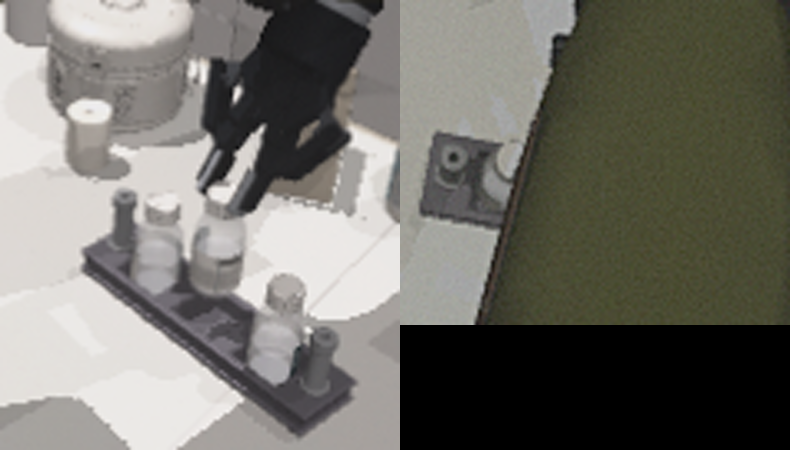

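The bottle hangs upright over the middle pocket in the jaws: cap near (222,198) in the picture, base bottom near (217,293). Next is a guarded lowering.

```bash
python3 - <<'E'
from h import *
c=get_calibration("scene")
print(((w2pix(c,[cw([0,0,.06+.098]),cw([0,0,.06])])-[310,130])*3.333).round(0))
p,R=pose([0,0,.03],np.pi/2); servo_line(p,feed=.06,threshold=6) and print("hit0")
p,R=pose([0,0,.005],np.pi/2); hit=servo_line(p,feed=.03,threshold=5)
s=observe(); print(hit,s["t"],(C2W.T@(s["tool_pos"]-O)-[0,0,A0]).round(4),np.round(s["contact_force"],2),s["width"])
a=get_image("scene")[130:265,310:430]; cv2.imwrite("pics/d2.png",cv2.resize(a,(400,450),interpolation=2))
E
```

```text
[[225. 189.]
 [212. 282.]]
True 9.0333 [-0.0002  0.0001  0.0085] [1.08 0.41 6.16] 0.02681897999993966
```

View pics/d2.png

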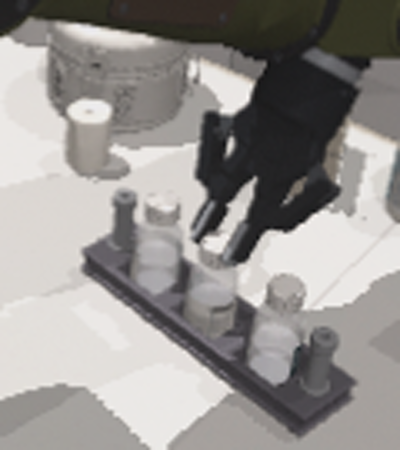

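```bash
python3 - <<'E'
from h import *
gripper_to(.055); dwell(.3)
s=observe(); R=s["tcp_rot"]; 
servo_line(s["tool_pos"]-.05*R[:,2],feed=.08)
servo_line(s["tool_pos"]-.05*R[:,2]+[0,0,.08],feed=.2)
P=np.array([.5322,.284,0]); a=np.radians(-6.09)
for g in (a+np.pi/2,a-np.pi/2):
    print("grasp",g,np.round(solve_ik(P+[0,0,.046],down(g)),2))
    for d in(86.01,-93.99):
        q=solve_ik(O+[0,0,.14],down(g+np.radians(d))); print(d,None if q is None else np.round(q,2))
E
```

```text
grasp 1.4645057753484418 [ 0.43  0.64  1.52 -0.    0.98 -1.04]
86.01 None
-93.99 [-0.28  0.52  1.46 -0.    1.16 -0.1 ]
grasp -1.6770868782413513 [ 0.43  0.64  1.52 -0.    0.98  2.11]
86.01 [-0.28  0.52  1.46 -0.    1.16 -0.1 ]
-93.99 None
```

```bash
python3 - <<'E'
from h import *
P=np.array([.5322,.284,0]); g=np.radians(-6.09)+np.pi/2
move_ptp(P+[0,0,.22],down(g))
s=observe(); c=get_calibration("wrist"); im=get_image("wrist")
a=np.radians(-6.09); ax=np.array([np.cos(a),np.sin(a),0])
print(s["t"]); print("pred hole A,B, bar ends",w2pix(c,[P+.114*ax+[0,0,.003],P-.114*ax+[0,0,.003],P+.044*ax+[0,0,.064],P-.044*ax+[0,0,.064]]).round(1))
sc=get_image("scene")[150:265,320:430]
cv2.imwrite("pics/w1.png",im); cv2.imwrite("pics/s3.png",sc)
o=np.zeros((400,800,3),np.uint8); o[:]=0
o2=np.vstack([cv2.resize(im,(640,400)),]); s4=cv2.resize(sc,(160,167),interpolation=2); o[:,:640]=o2; o[:167,640:]=s4
cv2.imwrite("pics/e1.png",o)
E
```

```text
13.2417
pred hole A,B, bar ends [[319.5 264. ]
 [319.3  64.4]
 [319.5 228. ]
 [319.4 136.5]]
```

View pics/e1.png

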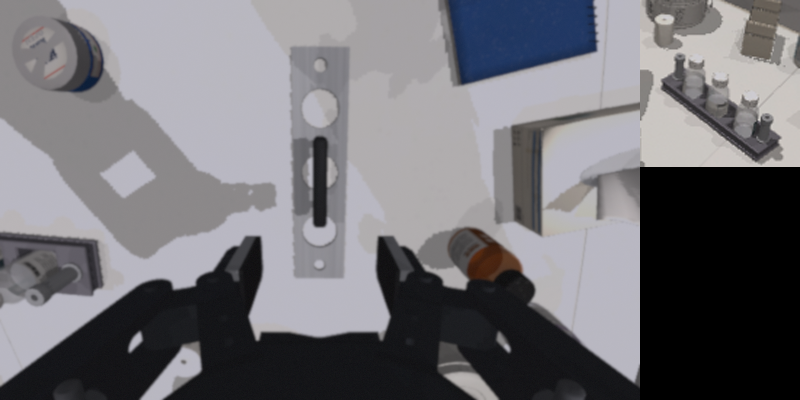

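```bash
python3 - <<'E'
from h import *
P=np.array([.5322,.284,0]); g=np.radians(-6.09)+np.pi/2
gripper_to(.05)
servo_line(P+[0,0,.046],feed=.12,threshold=8) and print("hit")
gripper_to(0,100); s=observe(); print(s["width"],s["grip_force"],s["tool_pos"])
servo_line(P+[0,0,.1],feed=.05); servo_line(P+[0,0,.27],feed=.15)
R=down(g-np.radians(93.99))
move_ptp(O+[0,0,.27],R)
servo_line(O+[0,0,.175],feed=.08); dwell(.5)
s=observe(); c=get_calibration("wrist"); im=get_image("wrist"); print(s["t"],s["width"],np.round(s["contact_force"],2),np.round(s["moment"],2))
zt=.175-.046
print(w2pix(c,[cw([0,y,z]) for y in(.114,-.114) for z in(zt,zt+.004,.083)]).round(1))
cv2.imwrite("pics/w2.png",im); cv2.imwrite("pics/t2.png",get_image("top")); cv2.imwrite("pics/sc2.png",get_image("scene"))
E
```

```text
0.012620294167037369 98.32208275794983 [0.5323865  0.28424306 0.04651578]
21.4917 0.012222739630878004 [-0.01 -0.14 -3.81] [-0.01  0.02  0.02]
[[318.6  16.2]
 [318.5  13.9]
 [318.8  36.7]
 [318.7 375.7]
 [318.7 380.3]
 [318.9 332.3]]
```

View pics/w2.png

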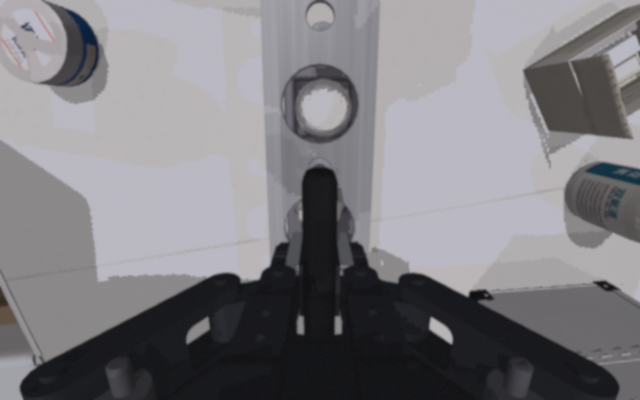

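Plate hole at (320,15) against a predicted (318.6,15). The left bottle's cap at (324,104) shows inside its cap hole centred at (319.5,103), so alignment is within about 1–2 mm. I'll lower to the hover and check all views in one montage.

```bash
python3 - <<'E'
from h import *
hit=servo_line(O+[0,0,.140],feed=.04,threshold=4); dwell(.4)
s=observe(); print(hit,s["t"],s["tool_pos"].round(4),np.round(s["contact_force"],2),np.round(s["moment"],2))
o=np.zeros((600,800,3),np.uint8)
H=[cw([0,.114,.098]),cw([0,-.114,.098])]; Q=[cw([0,.114,.083]),cw([0,-.114,.083])]
def crop(im,cx,cy,w,h,k):
    M=np.float32([[k,0,-k*(cx-w/2)],[0,k,-k*(cy-h/2)]]); return cv2.warpAffine(im,M,(w*k,h*k),flags=cv2.INTER_CUBIC)
ims={n:get_image(n) for n in("wrist","scene","top")}
for n in ims: cv2.imwrite(f"pics/f_{n}.png",ims[n]); print(n,"holes",w2pix(get_calibration(n),H).round(1).tolist(),"posts",w2pix(get_calibration(n),Q).round(1).tolist())
o[:320,:400]=crop(ims["wrist"],320,20,50,40,8)
for i in(0,1):
    u=w2pix(get_calibration("scene"),H[i])[0].round(); o[i*280+40:i*280+320 if i==0 else 600,400:800]=crop(ims["scene"],*u,40,28,10)
    print("scene crop centre",u)
    u=w2pix(get_calibration("top"),H[i])[0].round(); o[320:600,i*200:i*200+200]=crop(ims["top"],*u,20,28,10); print("top crop centre",u)
cv2.imwrite("pics/m.png",o)
E
```

```text
False 23.0667 [ 0.5923 -0.1309  0.1401] [ 0.57 -0.99 -4.06] [ 0.   -0.02 -0.01]
wrist holes [[318.5, 13.9], [318.7, 380.3]] posts [[318.6, 22.0], [318.7, 363.9]]
scene holes [[346.7, 184.5], [407.2, 226.5]] posts [[346.4, 188.6], [406.3, 230.7]]
top holes [[336.3, 151.7], [428.6, 169.0]] posts [[335.9, 153.2], [426.9, 170.2]]
scene crop centre [347. 184.]
top crop centre [336. 152.]
scene crop centre [407. 227.]
top crop centre [429. 169.]
```

View pics/m.png

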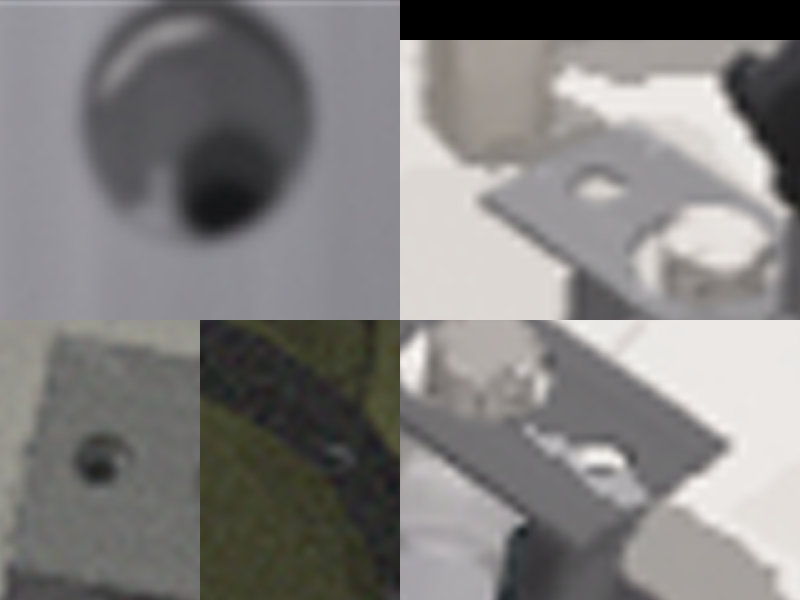

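The wrist view of the left end shows the plate hole centred at source (319.6,14.8) and the threaded hole at (323.9,22.2), where (318.6,22) was expected. The posts therefore lie about 2.2 mm further towards +x. Both the top and scene crops agree, so I shift 2.5 mm along carrier +x and re-measure numerically.

```bash
python3 - <<'E'
from h import *
def dark(im,t):
    g=cv2.cvtColor(im,cv2.COLOR_BGR2GRAY)[0:45,295:345]; m=g<t
    n,l,st,ce=cv2.connectedComponentsWithStats(m.astype(np.uint8)); k=1+np.argmax(st[1:,4]); return ce[k]+[295,0],st[k]
print([dark(cv2.imread("pics/f_wrist.png"),t) for t in(50,65)])
hit=servo_line(O+.0025*X+[0,0,.140],feed=.01,threshold=4); dwell(.5)
s=observe(); print(hit,s["t"],np.round(s["contact_force"],2),np.round(s["moment"],2),s["grip_force"],s["width"])
im=get_image("wrist"); cv2.imwrite("pics/g_wrist.png",im); print([dark(im,t) for t in(50,65)])
im=get_image("scene"); cv2.imwrite("pics/g_scene.png",im)
for n in("f","g"):
    print(cv2.cvtColor(cv2.imread(f"pics/{n}_scene.png"),cv2.COLOR_BGR2GRAY)[222:233,399:416])
E
```

```text
[(array([323.05714286,  23.88571429]), array([24, 19, 10, 10, 70], dtype=int32)), (array([323.27419355,  22.50806452]), array([ 23,  16,  12,  14, 124], dtype=int32))]
False 24.1167 [-0.73 -0.12 -3.34] [0.02 0.05 0.01] 97.4343752861023 0.012518239588668897
[(array([319.09459459,  24.21621622]), array([19, 19, 10, 10, 74], dtype=int32)), (array([319.06716418,  23.03731343]), array([ 18,  17,  13,  13, 134], dtype=int32))]
[[133 122 116 114 114 113 113 111 113 111 110 111 113 115 114 113 136]
 [114 114 114 113 113 113 112 113 113 113 112 111 110 111 114 114 112]
 [115 168 114 115 114 114 113 113 113 112 113 113 111 109 110 113 113]
 [113 118 170 172 169 114 109 111 106  99 107 112 112 112 110 110 111]
 [115 114 119 172 171 164 175 206 205 195 117  94 112 112 111 110 110]
 [115 115 115 114 119 175 208 232 232 232 221  88 112 112 112 112 111]
 [114 113 117 115 114 121 170 133 118 134 177 140 113 112 112 113 110]
 [114 114 114 114 116 114 123 172 171 174 174 165 116 112 111 110 129]
 [112 113 114 114 114 115 115 124 170 172 173 173 163 112 100 123 197]
 [106 112 113 114 114 114 115 116 11
[... 188 characters left out ...]
113 114 114 114 114 113 112 113 113 112 111 110 113 114 114]
 [116 115 167 113 114 115 114 115 112 116 115 112 114 112 109 110 113]
 [114 114 118 173 171 172 158 104 133 122  96 103 112 113 112 111 110]
 [115 116 114 115 121 172 190 232 233 230 192 114 104 112 113 112 111]
 [114 114 115 114 120 173 180 225 232 232 232 220 102 112 112 112 112]
 [113 114 114 115 115 114 122 170 158 179 207 193 114 112 112 112 110]
 [112 114 113 114 115 115 115 124 171 171 173 173 164 114 112 110 129]
 [106 112 114 114 115 113 115 114 124 171 172 171 173 158 102 121 195]
 [ 83 100 112 113 113 113 114 115 115 114 127 170 161 131 140 162 190]
 [131  89  91 106 113 112 113 113 113 115 113 101 101 138 162 162 162]]
```

```bash
python3 - <<'E'
from h import *
for n in("f","g"):
    print(cv2.cvtColor(cv2.imread(f"pics/{n}_scene.png"),cv2.COLOR_BGR2GRAY)[180:190,339:356])
c=get_calibration("scene"); t=np.linspace(0,2*np.pi,73)
circ=lambda x,y,z,r:w2pix(c,[cw([x+r*np.cos(a),y+r*np.sin(a),z]) for a in t]).astype(np.float32)
def fill(p):
    m=np.zeros((400*16,640*16),np.uint8) if 0 else None
for y in(.114,-.114):
  for dx in(-.004,-.002,0,.002,.004):   # post relative to hole, along x
    o=circ(0,y,.098,.007); off=o.min(0)-2
    M=[cv2.fillPoly(np.zeros((300,300),np.uint8),[((p-off)*20).astype(np.int32)],1) for p in(o,circ(0,y,.094,.007),circ(dx,y,.083,.011))]
    vis=M[0]&M[1]; print(y,dx,"hole area px",vis.sum()/400,"post area",(vis&M[2]).sum()/400)
E
```

```text
[[136 142 139 139 142 138 140 145 149 149 149 152 153 165 183 198 212]
 [136 138 137 137 141 146 148 149 151 150 149 149 149 162 160 158 181]
 [137 138 141 147 149 149 151 149 150 151 151 149 150 152 150 149 154]
 [171 150 161 158 152 151 133 121 122 130 145 150 150 149 150 150 149]
 [158 154 156 154 153 137 140 167 177 143 128 143 150 149 149 149 150]
 [153 153 153 153 153 140 176 206 211 207 180 154 150 150 149 149 149]
 [153 153 153 154 154 152 160 173 178 168 157 152 152 151 150 150 150]
 [153 154 153 153 154 153 155 156 157 154 151 150 150 151 150 147 169]
 [131 148 153 153 152 153 153 154 155 156 154 151 149 143 124 148 189]
 [132 115 144 153 154 153 153 153 155 155 155 154 130 137 144 196 220]]
[[134 132 135 139 142 138 141 146 149 150 149 149 152 153 167 176 194]
 [136 137 137 136 140 146 149 149 150 151 150 150 150 149 162 157 157]
 [136 137 141 148 149 150 150 150 147 149 151 151 151 150 152 150 150]
 [171 149 152 153 153 150 132 112 103 105 126 145 151 150 149 149 149]
 [157 152 154 154 153 153 152 188 203 185 142 138 149 150 150 150 149]
 [153 154 154 153 153 154 163 193 212 213 190 160 151 150 149 150 151]
 [154 153 153 153 154 154 156 161 163 165 159 152 151 152 150 150 150]
 [140 154 153 154 153 153 154 154 155 155 153 151 150 150 151 144 169]
 [123 128 148 153 154 153 153 154 155 155 154 154 151 142 120 145 189]
 [190 145 124 143 153 154 153 153 153 153 155 155 139 122 154 203 221]]
0.114 -0.004 hole area px 6.1725 post area 0.0
0.114 -0.002 hole area px 6.1725 post area 0.0
0.114 0 hole area px 6.1725 post area 0.0
0.114 0.002 hole area px 6.1725 post area 0.0
0.114 0.004 hole area px 6.1725 post area 0.3725
-0.114 -0.004 hole area px 9.755 post area 0.0
-0.114 -0.002 hole area px 9.755 post area 0.0
-0.114 0 hole area px 9.755 post area 0.7325
-0.114 0.002 hole area px 9.755 post area 2.1325
-0.114 0.004 hole area px 9.755 post area 3.9
```

```bash
python3 - <<'E'
from h import *
s=observe(); print(s["t"],np.abs(s["qvel"]).max(),s["grip_force"]); print(job_done())
E
```

```text
24.2167 0.001615397796900675 97.43590235710144
the job is handed in; nothing more can be done
None
```

The bottle is upright in the middle pocket and released, and the plate is held still about 11 mm above the posts with its screw holes within about 1 mm of theirs by camera. I handed the job in at 24 s; no verdict was returned.

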